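Empty the parts jug over the edge stop and hang it up

ROBOT

A 6-joint arm with a two-finger parallel gripper is mounted at the origin on the work surface. World frame = base frame: x ahead of the robot, y to its left, z up, the work surface at z = 0. Lengths are in mm, angles in degrees, forces in N, time in s.
With the tool pointing down it reaches from about 300 to 850 mm from the base axis. Payload 4.2 kg.
Tool frame: the origin (TCP) lies on the centre line of the jaws, within the pads' length; the fingertips stand 14 mm ahead of it and the grasp point (between the pads) lies 5 mm behind it (env.finger_overhang is the z of the fingertips in the tool frame, in mm); z points along the fingers, y is the line along which they close (so a half turn about z gives the same grasp; the last joint's range is limited). The gripper opens to 91 mm and grips with 3 to 60 N. Pads are 32 mm wide; open, the fingers measure 118 mm over their backs; the gripper's body (76 mm by 178 mm) begins 60 mm behind the grasp point.
Start: joints at [-75.115, 18.312, 89.639, -0, 72.044, -1.146], TCP at [158.796, -552.653, 227.976] pointing down, gripper open.
Joint ranges: [-177.97, 177.97], [-48.28, 115.42], [12.27, 149.76], [-77.06, 257.06], [2.81, 150.46], [-146.56, 146.56]. Speed limits (degrees/s): [147.25, 147.25, 180, 180, 180, 180].

INTERFACE

Orientations are given as [roll, pitch, yaw] about the fixed x, y, z axes, in that order (R = Rz(yaw) Ry(pitch) Rx(roll)).
In Python, from workcell import sensors, viewer, env gives the robot as it stands. The module is installed in compiled form; this text tells all that it offers.
- The arm moves only by the tool step_arm, never from a script. Its argument "plan" is one flat list of numbers, 6 for each row, row after row: the shift along the tool's x, y, z in cm, then the turn, a rotation vector about the tool's x, y, z in rad. In form: [x, y, z, wx, wy, wz, x, y, z, wx, wy, wz, ...]. A call has 1 to 5 rows; each row shifts and turns the commanded pose from where the row before left it, along the tool's axes as they then stand; what a row does not reach is not made up. A row lasts 1/12 s, in which the tool goes at most 41.7 mm and 7.16 degrees, less where a joint would pass 70% of its speed; a pose out of reach is approached as far as the arm can. A call is refused whole if a number of a shift passes 4.17 or a number of a turn 0.125, either way. A call with a gripper value outside its range is refused whole. "hand" is the finger opening in cm, from 0 to 9.12, set as the call begins (left out, the last holds). The fingers move at their own pace and stop on an object; "newtons" is the grip in N (left out, the last holds). Time passes only in rows, so rows that do not move let the fingers close. It gives the time, the measured TCP pose, the force, the opening and the grip force at its end, in the units of the state.
- sensors.state(): the state, without advancing time (a new reading comes with each control period).
- viewer.grab_frame(name): name is "side" or "top"; returns a dict with "img" (420x560x3 uint8, red, green, blue), "fx", "fy", "cx", "cy" (pixels), "k1" (the pictures are not rectified: a ray, as slopes to the right and down, at radius r is drawn at 1 + k1 r^2 times it, then the intrinsics apply), "position" and "attitude" of the camera in the world. Camera axes: x right, y down, z forward; pixel columns grow to the right and rows downward; lengths in mm; the calibration is good to about 2 mm. A picture is of the moment at which its call begins. There is no depth.
- env.job_done(): hands the job in; it is judged then, once.
Trained networks look in a picture, given as the dict that the camera call returned (one of the last four; its "shot" number tells which), for a name from the list of things; names that differ only in an ending like _2 or _b are one class to them, and where a whole thing is asked for, a point or a joint stands for the part that bears it (a point fixed in the world has none). Each returns a list of dicts, best first, with "score" (0 to 1); they miss things now and then, are a little off and sometimes report something else, mostly with a low value. They report only what shows in the picture. A call takes as long as a camera call. They do not tell look-alikes from the thing itself.
- viewer.boxes_of(name, picture): "location" ([column, row] in pixels, amid what is visible of it).
- viewer.pinpoint(name, picture): "location" ([column, row] in pixels: a listed point, or the origin of a listed thing).
The state is a dict: "time_s": time; "qpos": joint angles; "qvel": joint speeds; "effort": joint torques, N m; "ee_pos": TCP position; "ee_rot": TCP orientation; "force": force on the tool from outside, world axes, zero at the start; "torque": the same for the moment, N m; "gripper_width": finger opening in mm; "gripper_force": force on a finger pad.
Only numpy, scipy, OpenCV 4.12 (cv2) and the standard library are available. Lean on these libraries where they do the work, as an engineer would, in place of code of your own. Each camera call takes 0.05 s, during which the arm holds its last target. There are 200 camera calls.

TASK

Tip the square steel jug over the edge stop at the end of its ledge so that it falls onto its side, across the stop, and both pipe couplings roll out of it into the drain tray. Then take the jug by its long handle and hang it by the handle on both prongs of the double hook, so that it hangs free; the couplings stay in the tray. Leave the other things on the bench where they are.

Things in the scene. Friction and masses are not known exactly. Their poses are not given: they have to be found in the camera images.
- station: Fixed tipping station of bare metal and grey plastic, 200 mm wide (x), 412 long (y). From +y to -y: flat ledge (y 150 to 0, top 50 mm above the bench), edge stop (steel bar across the full width, y 0 to -12, top 62 mm above the bench), drain tray. Origin at bench height under the stop's ledge-side face, mid width; z up. The jug stands on the ledge and is tipped toward -y.
- stop_edge (a point): Middle of the stop's upper ledge-side edge, 62 mm above the bench, 12 mm above the ledge; axes as the station.
- tray (a point): Centre of the drain tray's floor, 6 mm above the bench; axes as the station. The grey tray is 250 mm long (y), 200 mm wide (x), rim 45 mm above the bench, walls 6 mm thick.
- jug: Loose open square jug of steel sheet, 90 x 90 mm, 170 mm tall, walls and bottom 4 mm, 0.36 to 0.59 kg. Origin at the centre of its underside, z toward its mouth. Starts upright on the ledge, about 0 to 30 mm short of the stop, its handle side (+y) away from the stop. Pushed high on that wall it slides to the stop, pivots there and past about 50 degrees falls onto its side; a low or level push on the grip bar jams it.
- jug_grip (a point): Middle of the jug's grip bar, on its centre line; axes as the jug. Fixed D handle of 12 mm round bar in the jug's plane x = 0: the grip bar runs along z at y = 100 mm (55 mm out from the wall) from z = 12 to 152 mm, with a leg to the wall at each end; free hole 128 x 49 mm. The jug's centre of mass is close to the bar's middle along z.
- jug_mouth (a point): Centre of the jug's open mouth, axes as the jug. Tipped over, the jug lies across the stop with its handle on top and its mouth leaning on the tray floor, about 20 degrees below level. When it hangs, the mouth may point to either side.
- coupling_a: Loose grey plastic pipe coupling, a round tube 38 mm across and 70 mm long, 80 g, starting lying in the bottom of the jug. Origin at its centre; its x lies along its axis.
- coupling_b: The second coupling, the same as the first, beside it in the jug.
- hooks: Fixed double hook stand of steel: base plate 150 x 110 x 12 mm, one post (x = 80 to 96 mm) with a crossbar 120 mm long on top, nothing above 250 mm but the prong tips. Two level round prongs, 10 mm thick, at y = -42 and +42 mm, 240 mm above the bench (centre line), point to -x. Origin at bench height below the place where the handle is to rest.
- hook_seat (a point): Point midway between the prongs, level with their upper sides (245 mm above the bench), where the handle's underside should rest: a hung bar's centre line is 6 mm above it. Axes as the stand: prongs run from the crossbar's face at x = +80 to x = -30 mm, where the tips turn up (ending at x = -40, top 16 mm above this point). The hung bar lies along y.
- wrench: Bystander, to be left alone: a steel spanner 190 mm long lying on the bench beside the hook stand.
- bottle: Bystander, to be left alone: a white plastic bottle 64 mm across and 160 mm tall, standing upright beyond the station.
- cartridge: Bystander, to be left alone: a white filter cartridge 62 mm across and 85 mm tall, standing upright; origin at the centre of its underside.
- gauge: Bystander, to be left alone: a round pressure gauge 68 mm across and 26 mm high lying on its back, with a brass stem.
- valve: Bystander, to be left alone: a brass ball valve 90 mm long and 60 mm high with a flat blue handle.
- cap: Bystander, to be left alone: a small white plastic bowl-shaped cap 60 mm across and 30 mm high.
Mind the look-alikes: they are no part of the job. Leave any brown or green look-alike of the coupling_b alone.

How it is judged (in metres and radians):
On the way:
1. the jug lies on its side across the edge stop, mouth over the tray, and both couplings are out of it, in the tray (angle between jug's own z axis and vertical between 1.4 and 2.3 rad and y of jug in the frame of station between -0.1 and 0.06 m and height (world z) of jug below 0.16 m and contact force between jug and station above 0.5 N and x of coupling_a in the frame of station between -0.094 and 0.094 m and y of coupling_a in the frame of station between -0.256 and -0.012 m and z of each of coupling_a, coupling_b in the frame of station below 0.07 m and z of each of coupling_a, coupling_b in the frame of jug above 0.15 m and x of coupling_b in the frame of station between -0.094 and 0.094 m and y of coupling_b in the frame of station between -0.256 and -0.012 m), for 0.2 s.
At the end, for the whole second after the job is handed in: The jug hangs still by its grip bar on both prongs: bar middle between tips and crossbar, within 30 mm of midway between the prongs, -4 to 16 mm above their upper side, bar level within 17 degrees, handle on top within 20 degrees; both couplings at rest in the drain tray (x of jug_grip in the frame of hook_seat between -0.032 and 0.07 m and y of jug_grip in the frame of hook_seat between -0.03 and 0.03 m and z of jug_grip in the frame of hook_seat between -0.004 and 0.016 m and angle between jug's own z axis and vertical between 1.27 and 1.87 rad and angle between jug's own y axis and vertical below 0.35 rad and contact force between jug and hooks above 1 N and linear speed of each of jug, coupling_a, coupling_b below 0.05 m/s and angular speed of jug below 0.5 rad/s and x of coupling_a in the frame of station between -0.094 and 0.094 m and y of coupling_a in the frame of station between -0.256 and -0.012 m and z of each of coupling_a, coupling_b in the frame of station below 0.07 m and x of coupling_b in the frame of station between -0.094 and 0.094 m and y of coupling_b in the frame of station between -0.256 and -0.012 m); the robot touches nothing.
It fails at once if one of the bystanders is moved by more than 30 mm (distance of any of wrench, bottle, cartridge, gauge, valve, cap from where it was at the start of the episode above 0.03 m).
It also fails if it takes over 58 s, if anything falls off the work surface, if the arm or the gripper's body presses on something with over 40 N, if the wrist force passes 120 N, or if a joint passes its speed limit or range.

## Working session

There is one attempt and no reset: what is moved stays moved. The work goes in short steps, Python scripts to look and compute and a tool call to move; the robot and the scene stay as the last step left them, time stands still between calls to the robot, and variables do not carry over. Pictures are saved under pics/ and viewed, at most 14 in all, crops included, and the job is handed in when it is done.

Besides the shell and the picture viewer there is one more tool, called after "Request:" as name(argument=value, ...), one argument or row to a line, values as JSON. step_arm: Moves the arm, as the interface text tells. Its arguments: {"type":"object","properties":{"plan":{"type":"array","items":{"type":"number"}},"hand":{"type":"number"},"newtons":{"type":"number"}},"required":["plan"]}

```bash
mkdir -p pics
cat > h.py <<'E'
import numpy as np, cv2
from scipy.spatial.transform import Rotation as R
from workcell import sensors, viewer, env
def grab(n,save=None):
    p=viewer.grab_frame(n)
    if save: cv2.imwrite('pics/'+save,p['img'][:,:,::-1])
    return p
def rotm(a):
    a=np.array(a,float)
    return a if a.shape==(3,3) else (R.from_quat(a).as_matrix() if a.size==4 else R.from_euler('xyz',a,degrees=True).as_matrix())
def ray(p,uv):
    d=np.array([(uv[0]-p['cx'])/p['fx'],(uv[1]-p['cy'])/p['fy']]);u=d.copy()
    for _ in range(20): u=d/(1+p['k1']*(u@u))
    return np.array(p['position'],float),rotm(p['attitude'])@np.array([u[0],u[1],1])
def at_z(p,uv,z):
    o,d=ray(p,uv);return o+d*(z-o[2])/d[2]
def proj(p,X):
    c=rotm(p['attitude']).T@(np.array(X,float)-np.array(p['position']));u=c[:2]/c[2];u=u*(1+p['k1']*(u@u))
    return np.array([u[0]*p['fx']+p['cx'],u[1]*p['fy']+p['cy']])
def tri(p1,a,p2,b):
    o1,d1=ray(p1,a);o2,d2=ray(p2,b);A=np.c_[d1,-d2];t=np.linalg.lstsq(A,o2-o1,rcond=None)[0]
    x,y=o1+d1*t[0],o2+d2*t[1];return (x+y)/2,np.linalg.norm(x-y)
E
python3 - <<'E'
from h import *
s=grab('side','s0.png');t=grab('top','t0.png')
for p in(s,t):print({k:v for k,v in p.items() if k!='img'})
np.set_printoptions(precision=1,suppress=True)
for n in ['station','stop_edge','tray','jug','jug_grip','jug_mouth','coupling_a','hooks','hook_seat','wrench','bottle','cartridge','gauge','valve','cap']:
    a=viewer.pinpoint(n,s);b=viewer.pinpoint(n,t)
    f=lambda l:[(np.round(q['location']).tolist(),round(q['score'],2)) for q in l[:3]]
    print(n,f(a),f(b),*(tri(s,a[0]['location'],t,b[0]['location']) if a and b else ''))
print(sensors.state())
E
```

```text
{'fx': 384.03575619853603, 'fy': 384.03575619853603, 'cx': 280.89212766160557, 'cy': 209.72356838722004, 'k1': 0.0006255262894477549, 'position': array([ 91.76813016, 528.12685371, 949.6110359 ]), 'attitude': array([-138.42237412,   -0.38507442, -137.35332006]), 'shot': 1}
{'fx': 503.10746623307756, 'fy': 503.10746623307756, 'cx': 266.4932741328243, 'cy': 216.8387607864189, 'k1': -0.13786667405565503, 'position': array([ 405.02952111,  -21.01088037, 1450.18786005]), 'attitude': array([-174.21793698,   -0.61851799,  -88.3934271 ]), 'shot': 2}
station [([269.0, 279.0], 0.86)] [([215.0, 228.0], 0.81), ([200.0, 227.0], 0.24)] [514.3 115.2 -16. ] 5.041008504726156
stop_edge [([269.0, 270.0], 0.87), ([373.0, 239.0], 0.5), ([270.0, 190.0], 0.34)] [([210.0, 229.0], 0.87)] [506.8 122.3  46.6] 6.169886035710287
tray [([300.0, 247.0], 0.96), ([393.0, 180.0], 0.26)] [([261.0, 234.0], 0.67)] [502.2 -17.5  16.8] 5.708770894176961
jug [([250.0, 280.0], 0.76), ([242.0, 404.0], 0.47)] [([189.0, 225.0], 0.66), ([181.0, 222.0], 0.48)] [516.6 182.5  57.1] 1.261392302131034
jug_grip [] [([148.0, 221.0], 
[... 917 characters left out ...]
ge [([266.0, 189.0], 0.78)] [([302.0, 152.0], 0.77)] [ 749.9 -127.2    8. ] 9.55336152934876
valve [([242.0, 402.0], 0.58), ([361.0, 191.0], 0.27)] [([115.0, 292.0], 0.92)] [322.5 397.6   9.1] 1.9585761528943006
cap [([195.0, 232.0], 0.72)] [([201.0, 134.0], 0.68)] [787.1 163.1  11.9] 6.972287506853691
{'time_s': 1.6, 'qpos': array([-75.1,  18.3,  89.6,  -0. ,  72. ,  -1.1]), 'qvel': array([ 0.1,  0.1,  0. , -0.1, -0. , -0.1]), 'effort': array([ -0. , -41.2, -23.2,   0.1,   0. ,   0. ]), 'ee_pos': array([ 158.8, -552.7,  227.9]), 'ee_rot': array([180.,   0.,  16.]), 'force': array([-0.4, -0.3,  0.1]), 'torque': array([-0.,  0.,  0.]), 'gripper_force': 0.0, 'gripper_width': 91.29453110272487}
```

View pics/s0.png

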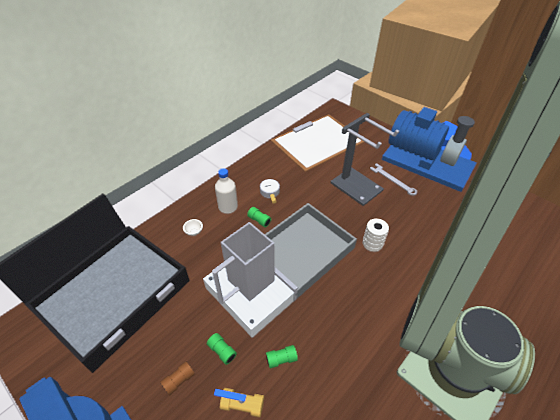

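View pics/t0.png

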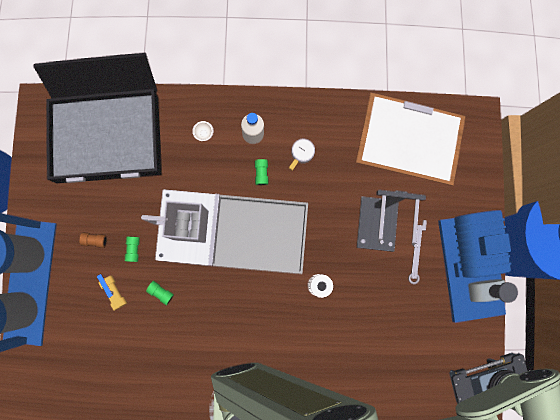

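The square steel jug stands on the ledge at top (185,222) / side (248,262), handle toward +y at (150,218). Green tubes at top (262,172), (132,248), (160,292) and the brown one at (92,240) are look-alikes. The hook stand is at (385,222) with the wrench next to it at (417,250). Next, a close crop.

Run:
```python
import cv2,numpy as np
t=cv2.imread('pics/t0.png');s=cv2.imread('pics/s0.png')
f=lambda im,x,y,w,h,k:cv2.resize(im[y:y+h,x:x+w],None,fx=k,fy=k,interpolation=cv2.INTER_CUBIC)
cv2.imwrite('pics/c1.png',np.vstack([f(t,135,180,180,100,4)[:, :720],np.hstack([f(t,350,180,90,48,4),f(t,350,228,90,48,4)])]))
cv2.imwrite('pics/c2.png',np.hstack([f(s,200,215,100,130,4),f(s,320,105,100,130,4)]))
```

```text
(no output)
```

View pics/c1.png

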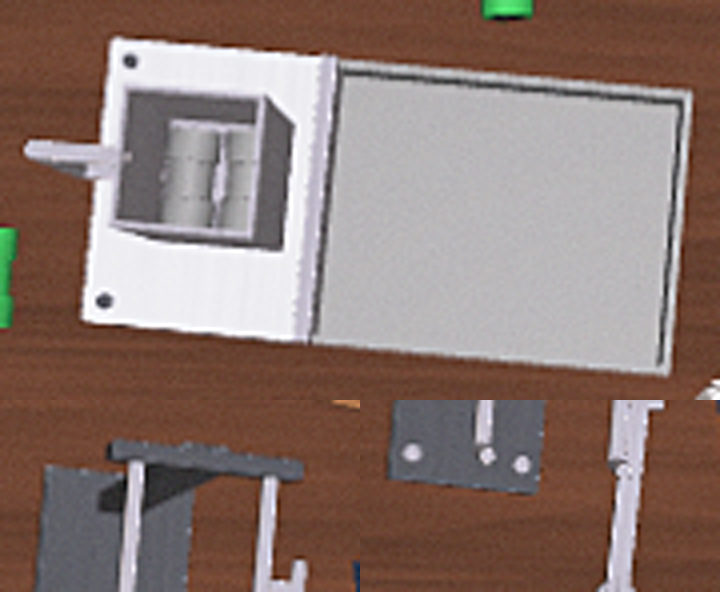

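View pics/c2.png

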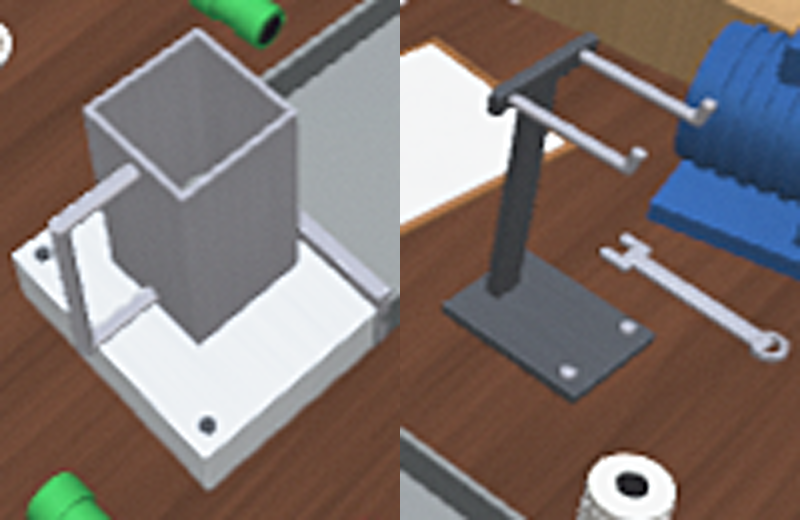

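Run:
```python
from h import *
from scipy.optimize import least_squares
np.set_printoptions(precision=1,suppress=True)
s=grab('side');t=grab('top')
A=lambda u,v:(135+u/4,180+v/4); B=lambda u,v:(350+u/4,180+(v-400)/4); C=lambda u,v:(350+(u-360)/4,228+(v-400)/4)
D=lambda u,v:(200+u/4,215+v/4); E=lambda u,v:(320+(u-400)/4,105+v/4)
def fit(obs,z0,x0):
    def f(q):
        r=R.from_euler('z',q[2]).as_matrix()
        return np.concatenate([proj(p,r@np.array(X)+[q[0],q[1],z0])-uv for p,X,uv in obs])
    o=least_squares(f,x0,loss='soft_l1');print(o.x[:2],np.degrees(o.x[2]),'res',f(o.x).reshape(-1,2).tolist() if 0 else f(o.x));return o.x
S=[(t,X,A(*uv)) for X,uv in [((100,150,50),(112,38)),((-100,150,50),(82,320)),((100,0,62),(325,57)),((-100,0,62),(297,342)),((100,-262,45),(692,92)),((-100,-262,45),(668,375))]]
S+=[(s,(-100,150,50),D(207,455)),(s,(100,150,50),D(12,257))]
fit(S,0,[500,110,0])
c=[(45,45,170),(45,-45,170),(-45,-45,170),(-45,45,170)]
J=[(t,X,A(*uv)) for X,uv in zip(c,[(127,88),(265,97),(252,240),(113,228)])]+[(s,X,D(*uv)) for X,uv in zip(c,[(87,108),(195,32),(297,115),(182,195)])]
J+=[(s,(-45,45,0),D(200,342))]
fit(J,50,[515,180,0])
H=[(t,(80,42,240),B(136,462)),(t,(80,-42,240),B(270,478)),(t,(-35,42,258),C(486,455)),(t,(-35,-42,258),C(625,470)),(s,(-36,42,261),E(640,153)),(s,(-36,-42,261),E(708,105))]
fit(H,0,[510,-360,0])
```

```text
[506.5 118. ] -3.4181641111578154 res [ 0.1  0.4  0.   0.6 -0.8 -0.4 -0.9  0.   0.5 -0.1  0.7  0.1 -0.2  0.2
 -0.1 -1.3]
[514.6 177.1] -3.032691521963929 res [-1.  -1.   0.5 -0.3  0.3  0.3 -1.2  0.3 -0.9 -0.3  0.9 -1.6  0.5 -1.3
  0.4  1.  -0.1  0.9]
[ 505.1 -352.5] -4.821696409605923 res [ 0.   0.2 -0.2  0.2  0.1  0.2 -0.5  0.2 -0.5 -1.8  0.2 -1.8]
```

```bash
cat >> h.py <<'E'
def plan(tgt,rpy,step=37,rot=0.11,start=None):
    """rows from the measured (or given) pose to the target, linear; prints groups of 5"""
    if start is None:
        s=sensors.state();p=np.array(s['ee_pos'],float);r=R.from_euler('xyz',s['ee_rot'],degrees=True)
    else: p=np.array(start[0],float);r=R.from_euler('xyz',start[1],degrees=True)
    g=R.from_euler('xyz',rpy,degrees=True);d=np.array(tgt)-p;w=(r.inv()*g).as_rotvec()
    n=int(np.ceil(max(np.linalg.norm(d)/step,np.linalg.norm(w)/rot,1)))
    rows=[]
    for i in range(n):
        rows.append(np.r_[np.round(r.inv().apply(d/n)/10,2),np.round(w/n,3)]); r=r*R.from_rotvec(w/n)
    for i in range(0,n,5): print(str(np.concatenate(rows[i:i+5]).tolist()).replace(' ','').replace('-0.0,','0,').replace('.0,',','))
    print(n)
E
python3 - <<'E'
from h import *
plan([519,258,330],[180,0,86.8])
E
```

```text
[2.28,-2.72,-0.41,0,0,-0.049,2.41,-2.6,-0.41,0,0,-0.049,2.54,-2.48,-0.41,0,0,-0.049,2.66,-2.35,-0.41,0,0,-0.049,2.77,-2.22,-0.41,0,0,-0.049]
[2.88,-2.08,-0.41,0,0,-0.049,2.97,-1.93,-0.41,0,0,-0.049,3.07,-1.78,-0.41,0,0,-0.049,3.15,-1.63,-0.41,0,0,-0.049,3.23,-1.47,-0.41,0,0,-0.049]
[3.3,-1.31,-0.41,0,0,-0.049,3.36,-1.15,-0.41,0,0,-0.049,3.41,-0.98,-0.41,0,0,-0.049,3.45,-0.81,-0.41,0,0,-0.049,3.49,-0.64,-0.41,0,0,-0.049]
[3.52,-0.47,-0.41,0,0,-0.049,3.54,-0.29,-0.41,0,0,-0.049,3.55,-0.12,-0.41,0,0,-0.049,3.55,0.06,-0.41,0,0,-0.049,3.54,0.23,-0.41,0,0,-0.049]
[3.52,0.41,-0.41,0,0,-0.049,3.5,0.58,-0.41,0,0,-0.049,3.47,0.75,-0.41,0,0,-0.049,3.43,0.92,-0.41,0,0,-0.049,3.38,1.09,-0.41,0,0,-0.049]
25
```

Request:
step_arm(
  plan=[2.28, -2.72, -0.41, 0, 0, -0.049, 2.41, -2.6, -0.41, 0, 0, -0.049, 2.54, -2.48, -0.41, 0, 0, -0.049, 2.66, -2.35, -0.41, 0, 0, -0.049, 2.77, -2.22, -0.41, 0, 0, -0.049],
  hand=5,
)

```text
time_s: 2.12
ee_pos: [231.3, -389.1, 248.6]
ee_rot: [180.0, -0.0, 30.2]
force: [0.5, -0.2, -0.1]
gripper_width: 60.7
gripper_force: 0.0
```

Request:
step_arm(
  plan=[2.88, -2.08, -0.41, 0, 0, -0.049, 2.97, -1.93, -0.41, 0, 0, -0.049, 3.07, -1.78, -0.41, 0, 0, -0.049, 3.15, -1.63, -0.41, 0, 0, -0.049, 3.23, -1.47, -0.41, 0, 0, -0.049],
)

```text
time_s: 2.53
ee_pos: [303.8, -227.1, 269.4]
ee_rot: [179.9, -0.0, 44.2]
force: [0.7, 0.4, 0.0]
gripper_width: 49.8
gripper_force: 0.0
```

Request:
step_arm(
  plan=[3.3, -1.31, -0.41, 0, 0, -0.049, 3.36, -1.15, -0.41, 0, 0, -0.049, 3.41, -0.98, -0.41, 0, 0, -0.049, 3.45, -0.81, -0.41, 0, 0, -0.049, 3.49, -0.64, -0.41, 0, 0, -0.049],
)

```text
time_s: 2.95
ee_pos: [376.7, -65.2, 290.0]
ee_rot: [179.9, -0.0, 58.3]
force: [0.5, -0.9, -0.5]
gripper_width: 49.8
gripper_force: 0.0
```

Request:
step_arm(
  plan=[3.52, -0.47, -0.41, 0, 0, -0.049, 3.54, -0.29, -0.41, 0, 0, -0.049, 3.55, -0.12, -0.41, 0, 0, -0.049, 3.55, 0.06, -0.41, 0, 0, -0.049, 3.54, 0.23, -0.41, 0, 0, -0.049],
)

```text
time_s: 3.37
ee_pos: [449.9, 96.7, 310.3]
ee_rot: [180.0, -0.0, 72.4]
force: [0.5, -0.8, -0.0]
gripper_width: 50.0
gripper_force: 0.0
```

Request:
step_arm(
  plan=[3.52, 0.41, -0.41, 0, 0, -0.049, 3.5, 0.58, -0.41, 0, 0, -0.049, 3.47, 0.75, -0.41, 0, 0, -0.049, 3.43, 0.92, -0.41, 0, 0, -0.049, 3.38, 1.09, -0.41, 0, 0, -0.049],
)

```text
time_s: 3.78
ee_pos: [523.4, 258.2, 330.6]
ee_rot: [180.0, 0.0, 86.4]
force: [1.4, 0.3, 0.6]
gripper_width: 49.8
gripper_force: 0.0
```

Run:
```python
from h import *
print(sensors.state());plan([519,258,194],[180,0,86.8])
```

```text
{'time_s': 3.7833, 'qpos': array([ 2.51336807e+01,  1.66229299e+01,  7.74960088e+01, -1.03227929e-02,
        8.58736232e+01,  2.87549103e+01]), 'qvel': array([ 28.05632311,  30.81406366, -49.68988378,  -0.38065062,
        18.2881597 ,  -5.38741613]), 'effort': array([ -0.92522979, -44.13939714, -22.33032525,   0.25997758,
        -0.17050115,   0.09991555]), 'ee_pos': array([523.35045898, 258.16937834, 330.61877268]), 'ee_rot': array([1.79988526e+02, 5.44827555e-03, 8.63795119e+01]), 'force': array([1.37718292, 0.32706167, 0.56708219]), 'torque': array([-0.03579181, -0.1583242 , -0.02671579]), 'gripper_force': 0.0, 'gripper_width': 49.76772456509944}
[-0.01,-0.11,3.42,0,0,-0.002,-0.01,-0.11,3.42,0,0,-0.002,-0.01,-0.11,3.42,0,0,-0.002,-0.01,-0.11,3.42,0,0,-0.002]
4
```

Request:
step_arm(
  plan=[0, 0, 3.3, 0, 0, 0, 0, 0, 3.3, 0, 0, 0, 0, 0, 3.3, 0, 0, 0, 0, 0, 0, 0, 0, 0],
)

```text
time_s: 4.12
ee_pos: [519.2, 254.9, 224.5]
ee_rot: [-179.3, 0.4, 86.3]
force: [-0.7, -0.3, -1.1]
gripper_width: 50.1
gripper_force: 0.0
```

Run:
```python
from h import *
print(sensors.state()['ee_pos'],sensors.state()['ee_rot'],sensors.state()['qvel']);plan([519,258,194],[180,0,86.8])
```

```text
[519.24135298 254.92275824 224.50071341] [-179.28768556    0.40442384   86.25596724] [-0.46209609 -2.633744   -6.92786052  0.12108608  5.35161136  0.03048517]
[0.33,-0.01,3.05,-0.012,0.007,-0.01]
1
```

Request:
step_arm(
  plan=[0.2, 0, 1.5, 0, 0, -0.006, 0, 0, 1.5, 0, 0, 0, 0, 0, 0, 0, 0, 0, 0, 0, 0, 0, 0, 0],
)

```text
time_s: 4.45
ee_pos: [523.5, 258.4, 202.5]
ee_rot: [180.0, -0.0, 86.5]
force: [0.7, -0.2, 0.5]
gripper_width: 50.1
gripper_force: 0.0
```

Run:
```python
from h import *
s=grab('side','s1.png')
cv2.imwrite('pics/c3.png',cv2.resize(s['img'][200:350,160:340,::-1],None,fx=4,fy=4))
```

```text
(no output)
```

View pics/c3.png

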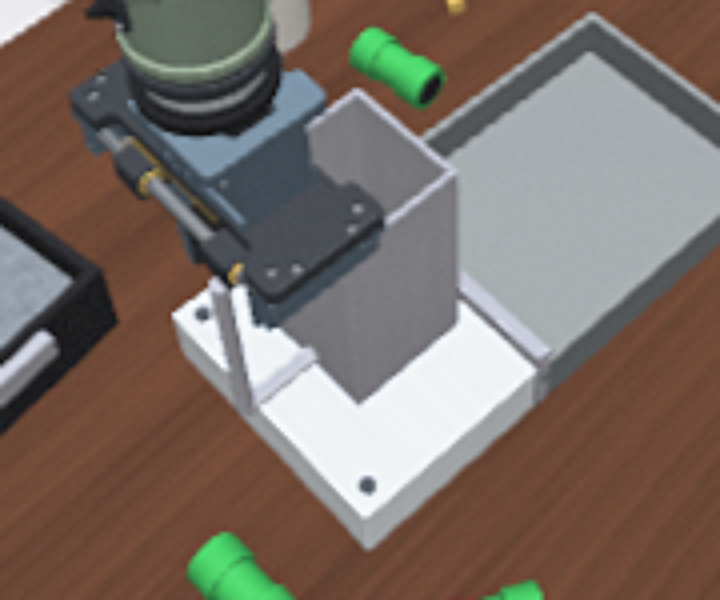

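Request:
step_arm(
  plan=[-0.6, -0.2, 0.4, 0, 0, 0, -0.8, -0.2, 0.4, 0, 0, 0, -0.8, 0, 0, 0, 0, 0, -0.7, 0, 0, 0, 0, 0, -0.6, 0, 0, 0, 0, 0],
)

```text
time_s: 4.92
ee_pos: [517.8, 223.9, 195.0]
ee_rot: [179.8, -0.2, 86.5]
force: [-0.7, 4.2, 4.3]
gripper_width: 49.6
gripper_force: 2.7
```

Request:
step_arm(
  plan=[-0.9, 0, -0.4, 0, 0, 0, -0.9, 0, -0.4, 0, 0, 0, -0.9, 0, -0.4, 0, 0, 0, -0.9, 0, -0.4, 0, 0, 0, -0.9, 0, -0.4, 0, 0, 0],
)

```text
time_s: 5.33
ee_pos: [513.5, 177.0, 213.1]
ee_rot: [-179.9, 0.1, 86.5]
force: [-0.6, 1.3, 0.4]
gripper_width: 50.1
gripper_force: 0.3
```

Run:
```python
from h import *
print(sensors.state()['ee_pos'])
s=grab('side','s2.png');t=grab('top','t2.png')
cv2.imwrite('pics/c4.png',np.hstack([cv2.resize(s['img'][200:350,180:310,::-1],None,fx=3,fy=3),cv2.resize(t['img'][150:300,130:260,::-1],None,fx=3,fy=3)]))
```

```text
[513.54071591 176.97432348 213.08084013]
```

View pics/c4.png

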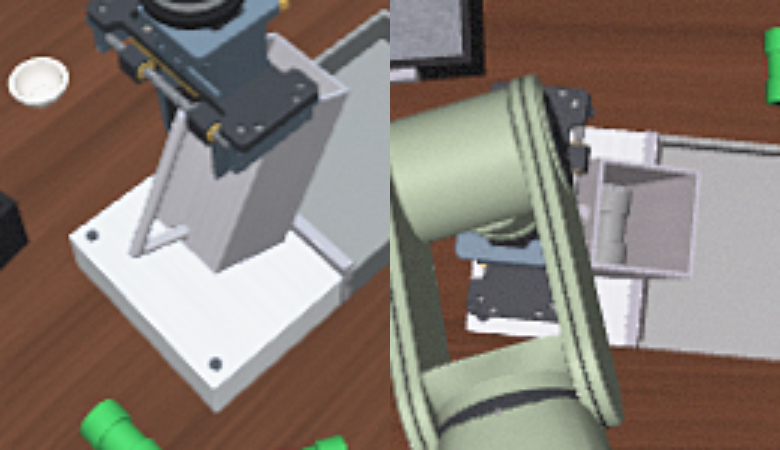

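The jug (side crop about (250,170)) is pivoting cleanly at about 20–25°, with its handle between the fingers. I'll keep pushing.

Request:
step_arm(
  plan=[-1, 0, -0.3, 0, 0, 0, -1, 0, -0.3, 0, 0, 0, -1, 0, -0.3, 0, 0, 0, -1, 0, -0.2, 0, 0, 0, -1, 0, 0, 0, 0, 0],
)

```text
time_s: 5.85
ee_pos: [511.4, 127.6, 224.9]
ee_rot: [180.0, 0.0, 86.6]
force: [-0.9, -0.2, -0.2]
gripper_width: 50.1
gripper_force: 0.0
```

Request:
step_arm(
  plan=[-1, 0, 0, 0, 0, 0, -1, 0, -0.1, 0, 0, 0, -1, 0, -0.2, 0, 0, 0, -1, 0, -0.3, 0, 0, 0, -1, 0, -0.3, 0, 0, 0],
)

```text
time_s: 6.27
ee_pos: [508.3, 77.9, 233.7]
ee_rot: [-180.0, 0.0, 86.6]
force: [0.2, 1.1, 0.4]
gripper_width: 49.9
gripper_force: 0.0
```

Run:
```python
from h import *
np.set_printoptions(precision=1,suppress=True)
s=grab('side','s3.png')
for n in('jug','jug_grip','jug_mouth','coupling_a'): print(n,[(q['location'],round(q['score'],2)) for q in viewer.pinpoint(n,s)[:5]])
print(sensors.state()['ee_pos'])
cv2.imwrite('pics/c5.png',cv2.resize(s['img'][190:340,180:350,::-1],None,fx=3,fy=3))
```

```text
jug [([262.8, 258.8], 0.69)]
jug_grip [([292.3, 214.7], 0.72)]
jug_mouth []
coupling_a [([220.5, 346.9], 0.87), ([281.5, 354.9], 0.87), ([253.1, 215.9], 0.64), ([175.9, 378.9], 0.55)]
[508.4  79.  233.5]
```

View pics/c5.png

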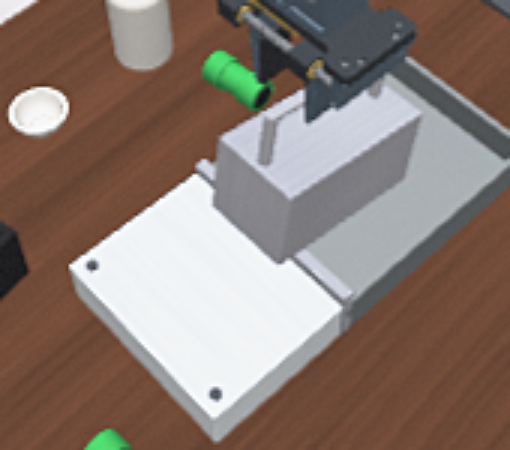

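The jug lies across the stop with its handle on top, grip bar around side (292,215). Now I'll check the couplings in the top view and locate the bar.

Request:
step_arm(
  plan=[0, 0, -3, 0, 0, 0, 0, 0, -3, 0, 0, 0, 0, 0, -1.5, 0, 0, 0, 0, 0, 0, 0, 0, 0, 0, 0, 0, 0, 0, 0],
)

```text
time_s: 6.93
ee_pos: [508.5, 79.4, 308.5]
ee_rot: [179.9, -0.0, 86.6]
force: [0.2, -0.2, -0.6]
gripper_width: 50.3
gripper_force: 0.0
```

Run:
```python
from h import *
np.set_printoptions(precision=1,suppress=True)
s=grab('side','s4.png');t=grab('top','t4.png')
for p in(s,t):
  for n in('jug','jug_grip','jug_mouth','coupling_a'):
    print(n,[(np.round(q['location']),round(q['score'],2)) for q in viewer.pinpoint(n,p)[:6]], [(np.round(q['location']),round(q['score'],2)) for q in viewer.boxes_of(n,p)[:6]])
print(sensors.state()['ee_pos'])
cv2.imwrite('pics/c6.png',np.vstack([cv2.resize(s['img'][195:295,225:375,::-1],None,fx=4,fy=4)[:300],cv2.resize(t['img'][180:280,160:310,::-1],None,fx=4,fy=4)[:300]]))
cv2.imwrite('pics/c6.png',np.vstack([cv2.resize(s['img'][195:270,225:375,::-1],None,fx=4,fy=4),cv2.resize(t['img'][190:265,170:320,::-1],None,fx=4,fy=4)]))
```

```text
jug [(array([268., 252.]), 0.83)] [(array([285., 242.]), 0.76)]
jug_grip [(array([301., 215.]), 0.87)] [(array([290., 242.]), 0.66)]
jug_mouth [(array([305., 239.]), 0.7)] [(array([286., 243.]), 0.61)]
coupling_a [(array([282., 356.]), 0.8), (array([259., 215.]), 0.77), (array([222., 350.]), 0.76), (array([320., 224.]), 0.66), (array([174., 378.]), 0.59), (array([311., 232.]), 0.46)] [(array([173., 378.]), 0.83), (array([262., 281.]), 0.67), (array([221., 350.]), 0.64), (array([282., 354.]), 0.61), (array([321., 236.]), 0.58), (array([320., 224.]), 0.46)]
jug [] [(array([255., 227.]), 0.74)]
jug_grip [(array([249., 229.]), 0.58)] [(array([254., 225.]), 0.78)]
jug_mouth [] [(array([258., 227.]), 0.6), (array([268., 250.]), 0.4)]
coupling_a [(array([293., 230.]), 0.86), (array([162., 291.]), 0.82), (array([281., 232.]), 0.73), (array([249., 130.]), 0.71), (array([132., 251.]), 0.68), (array([ 92., 240.]), 0.65)] [(array([294., 228.]), 0.85), (array([265., 172.]), 0.77), (array([ 94., 240.]), 0.75), (array([132., 249.]), 0.62), (array([284., 233.]), 0.58), (array([159., 293.]), 0.57)]
[508.4  78.9 308.5]
```

View pics/c6.png

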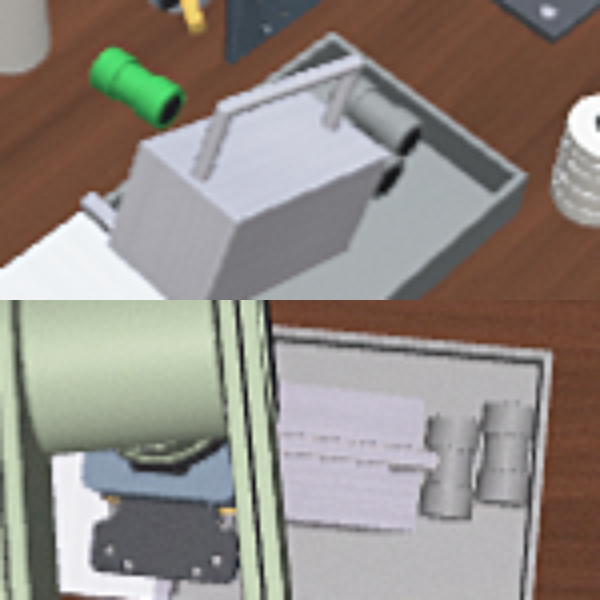

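Both grey couplings are in the tray, outside the mouth, at top (281,232) and (293,228). The bar runs from side (280,222) to (315,211). Next I'll fit the jug pose.

Run:
```python
from h import *
from scipy.optimize import least_squares
np.set_printoptions(precision=1,suppress=True)
s=grab('side');t=grab('top')
D=lambda u,v:(225+u/4,195+v/4); A=lambda u,v:(170+u/4,190+(v-300)/4)
O=[(s,(0,103,8),D(222,107)),(s,(0,103,156),D(362,62)),(t,(0,106,158),A(439,460)),(t,(45,45,170),A(425,402)),(t,(-45,45,170),A(412,530)),
(s,(-45,45,170),D(403,155)),(s,(45,45,0),D(140,145)),(s,(-45,45,0),D(237,220)),(s,(45,-45,0),D(108,243)),(s,(0,100,82),(301,215))]
def T(q): return R.from_euler('ZX',[q[3],q[4]]).as_matrix(),q[:3]
def f(q):
    r,p=T(q);return np.concatenate([proj(c,r@np.array(X)+p)-uv for c,X,uv in O])
o=least_squares(f,[510,110,120,-.06,1.92],loss='soft_l1');r,p=T(o.x)
print(p,np.degrees(o.x[3:]),'grip',r@[0,100,82]+p,'mouth',r@[0,0,170]+p,'low corner',r@[0,-45,170]+p);print(f(o.x))
print(at_z(t,(281,232),25),at_z(t,(293,228),25))
```

```text
[511.3 117.6 114.6] [ -3.  113.9] grip [505.3   2.3 172.8] mouth [503.2 -37.6  45.8] low corner [504.2 -19.4   4.6]
[ 0.2 -0.3 -0.4 -1.1  1.   0.9 -0.1  0.2  0.6  1.2 -3.  -0.2  0.3 -0.8
  0.1  0.5 -0.5  0.5 -2.5  1. ]
[507.7 -74.7  25. ] [ 520.  -108.6   25. ]
```

Run:
```python
from h import *
r=R.from_euler('ZX',[-3.0,113.9],degrees=True).as_matrix()
M=np.c_[-r[:,2],r[:,0],-r[:,1]];e=R.from_matrix(M).as_euler('xyz',degrees=True);g=np.array([505.3,2.3,172.8])
print(e, g-80*M[:,2],g+5*M[:,2])
plan(g-80*M[:,2],e);plan(g+5*M[:,2],e,start=(g-80*M[:,2],e),step=25)
```

```text
[180.  -23.9  87. ] [503.60372221 -30.06690835 245.94031642] [505.40601736   4.32293177 168.22873022]
[-2.73,0.04,1.56,0,0.104,-0.002,-2.87,0.04,1.27,0,0.104,-0.002,-2.99,0.03,0.96,0,0.104,-0.002,-3.08,0.03,0.65,0,0.104,-0.002]
4
[0,0,2.12,0,0,0,0,0,2.12,0,0,0,0,0,2.12,0,0,0,0,0,2.12,0,0,0.0]
4
```

Request:
step_arm(
  plan=[-2.73, 0.04, 1.56, 0, 0.104, -0.002, -2.87, 0.04, 1.27, 0, 0.104, -0.002, -2.99, 0.03, 0.96, 0, 0.104, -0.002, -3.08, 0.03, 0.65, 0, 0.104, -0.002, 0, 0, 0, 0, 0, 0],
)

```text
time_s: 8.35
ee_pos: [501.8, -38.5, 241.3]
ee_rot: [-179.7, -23.8, 86.2]
force: [-1.0, 0.5, -0.5]
gripper_width: 50.3
gripper_force: 0.0
```

Request:
step_arm(
  plan=[0, 0, 1, 0, 0, 0, 0, 0, 0, 0, 0, 0, 0, 0, 0, 0, 0, 0],
)

```text
time_s: 8.6
ee_pos: [503.7, -24.5, 236.9]
ee_rot: [179.9, -23.8, 87.2]
force: [0.5, 0.1, 1.1]
gripper_width: 49.9
gripper_force: 0.0
```

Run:
```python
from h import *
plan([505.4,4.3,168.2],[180,-23.9,87],step=25)
```

```text
[-0.05,0.01,2.48,0,0,0.001,-0.05,0.01,2.48,0,0,0.001,-0.05,0.01,2.48,0,0,0.001]
3
```

Request:
step_arm(
  plan=[0, 0, 2.5, 0, 0, 0, 0, 0, 2.4, 0, 0, 0, -0.1, 0, 2.3, 0, 0, 0, 0, 0, 0, 0, 0, 0, 0, 0, 0, 0, 0, 0],
)

```text
time_s: 9.02
ee_pos: [505.2, 4.2, 171.0]
ee_rot: [179.9, -23.8, 87.3]
force: [-0.4, 0.4, 1.3]
gripper_width: 50.1
gripper_force: 0.0
```

Run:
```python
from h import *
np.set_printoptions(precision=1,suppress=True)
S=sensors.state();print(S['ee_pos'],S['force'])
s=grab('side','s5.png');t=grab('top','t5.png')
print([(q['location'],q['score']) for p in(s,t) for q in viewer.pinpoint('jug_grip',p)[:2]], proj(s,[505.3,2.3,172.8]))
cv2.imwrite('pics/c7.png',cv2.resize(s['img'][180:280,230:360,::-1],None,fx=5,fy=5))
```

```text
[505.2   4.2 171. ] [-0.4  0.4  1.3]
[([301.5, 217.0], 0.56), ([249.9, 225.7], 0.86)] [298.5 216. ]
```

View pics/c7.png

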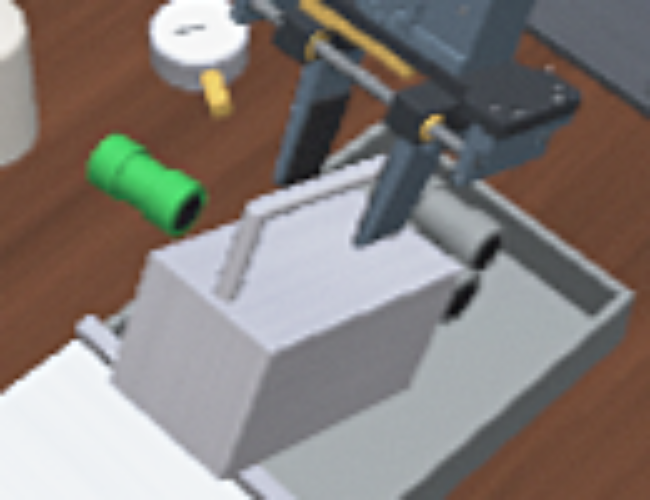

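Request:
step_arm(
  plan=[0, 0, 0.2, 0, 0, 0, 0, 0, 0, 0, 0, 0, 0, 0, 0, 0, 0, 0, 0, 0, 0, 0, 0, 0, 0, 0, 0, 0, 0, 0],
  hand=0,
  newtons=50,
)

```text
time_s: 9.63
ee_pos: [505.4, 2.7, 168.9]
ee_rot: [179.9, -23.8, 87.0]
force: [1.0, -0.3, 0.9]
gripper_width: 19.3
gripper_force: 0.0
```

Request:
step_arm(
  plan=[0, 0, 0, 0, 0, 0, 0, 0, 0, 0, 0, 0, 0, 0, 0, 0, 0, 0],
)

```text
time_s: 9.88
ee_pos: [505.8, 2.7, 168.9]
ee_rot: [179.8, -23.8, 87.1]
force: [0.2, -1.4, 0.9]
gripper_width: 11.0
gripper_force: 50.0
```

Run:
```python
from h import *
S=sensors.state();print(S['ee_pos'],S['ee_rot'],S['force'])
p=S['ee_pos'];e=S['ee_rot'];plan(p+np.array([0,0,70]),e,step=20);
plan(p+np.array([-15,-60,230]),[180,0,85.2],step=25,start=(p+np.array([0,0,70]),e))
```

```text
[505.81612171   2.71893636 168.87262397] [179.84006728 -23.82039729  87.05221877] [ 0.15587271 -1.44422826  0.91389496]
[0.71,0,-1.6,0,0,0,0.71,0,-1.6,0,0,0,0.71,0,-1.6,0,0,0,0.71,0,-1.6,0,0,0.0]
4
[0.13,-0.16,-2.44,-0.001,-0.059,0.004,-0.02,-0.16,-2.45,-0.001,-0.059,0.004,-0.16,-0.16,-2.44,-0.001,-0.059,0.004,-0.31,-0.16,-2.43,-0.001,-0.059,0.004,-0.45,-0.15,-2.4,-0.001,-0.059,0.004]
[-0.59,-0.15,-2.37,-0.001,-0.059,0.004,-0.73,-0.15,-2.33,-0.001,-0.059,0.004]
7
```

Request:
step_arm(
  plan=[0.5, 0, -1.1, 0, 0, 0, 0.7, 0, -1.6, 0, 0, 0, 0.7, 0, -1.6, 0, 0, 0, 0.7, 0, -1.6, 0, 0, 0, 0.4, 0, -0.9, 0, 0, 0],
)

```text
time_s: 10.3
ee_pos: [505.1, 2.5, 243.8]
ee_rot: [179.9, -23.8, 87.1]
force: [0.2, -0.2, -5.1]
gripper_width: 11.1
gripper_force: 50.0
```

Request:
step_arm(
  plan=[0.13, -0.16, -2.44, 0, -0.06, 0.004, 0, -0.16, -2.45, 0, -0.06, 0.004, -0.16, -0.16, -2.44, 0, -0.06, 0.004, -0.3, -0.16, -2.43, 0, -0.06, 0.004, -0.45, -0.15, -2.4, 0, -0.06, 0.004],
)

```text
time_s: 10.72
ee_pos: [494.0, -40.2, 357.7]
ee_rot: [-179.6, -6.5, 85.8]
force: [0.4, 0.7, -4.8]
gripper_width: 11.1
gripper_force: 50.0
```

Request:
step_arm(
  plan=[-0.6, -0.15, -2.4, 0, -0.06, 0.004, -0.7, -0.15, -2.3, 0, -0.06, 0.004, 0, 0, 0, 0, 0, 0, 0, 0, 0, 0, 0, 0],
)

```text
time_s: 11.05
ee_pos: [490.9, -55.5, 402.8]
ee_rot: [-179.8, 0.1, 85.5]
force: [-0.4, -0.8, -5.7]
gripper_width: 11.1
gripper_force: 50.0
```

Run:
```python
from h import *
np.set_printoptions(precision=1,suppress=True)
S=sensors.state();print(S['ee_pos'],S['ee_rot'],S['force'],S['torque'],S['gripper_width'])
s=grab('side','s6.png');t=grab('top','t6.png')
for n in('jug','jug_grip','jug_mouth'):
  print(n,[(np.round(q['location']),round(q['score'],2)) for p in(s,t) for q in viewer.pinpoint(n,p)[:2]])
for x in([0,0,-5],):
  q=np.array(S['ee_pos'])+[0,0,5];print(proj(s,q),proj(t,q))
cv2.imwrite('pics/c8.png',np.hstack([cv2.resize(s['img'][100:300,250:450,::-1],None,fx=2,fy=2),cv2.resize(t['img'][130:330,200:400,::-1],None,fx=2,fy=2)]))
```

```text
[490.9 -55.5 402.8] [-179.8    0.1   85.5] [-0.4 -0.8 -5.7] [-0.1 -0.1 -0. ] 11.120547752661773
jug [(array([327., 139.]), 0.64), (array([238., 227.]), 0.67), (array([399., 229.]), 0.17)]
jug_grip [(array([327., 138.]), 0.83)]
jug_mouth [(array([342., 157.]), 0.84), (array([270., 272.]), 0.45)]
[324.2 137.6] [278.8 226.7]
```

View pics/c8.png

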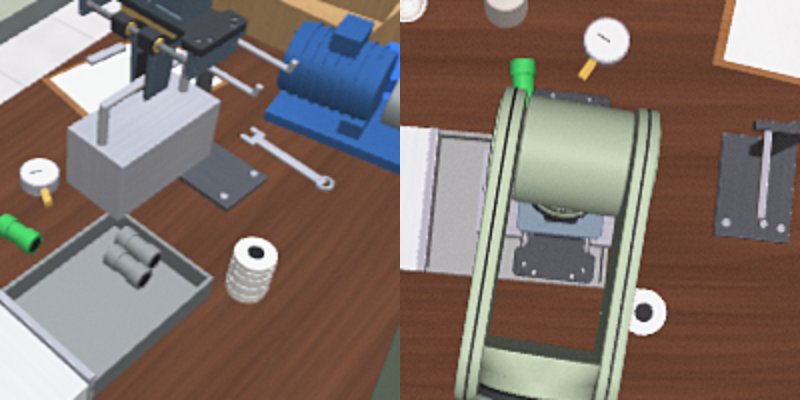

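The jug is held level, and both couplings are in the tray at crop (128,257). Next I plan the carry to the prong-tip side of the hooks.

Run:
```python
from h import *
e=[180,0,85.2];h=np.array([505.1,-352.5]);r=R.from_euler('z',-4.8,degrees=True).as_matrix()[:2,:2]
E=h+r@[-112,4];S=h+r@[10,4];print(E,S)
plan([395,-160,402],e,step=30)
plan([*E,402],e,step=30,start=([395,-160,402],e));plan([*E,273],e,step=28,start=([*E,402],e))
```

```text
[ 393.82751114 -339.14211011] [ 515.39963997 -349.350807  ]
[-2.21,-1.74,0.03,-0.001,0.001,0.001,-2.22,-1.74,0.02,-0.001,0.001,0.001,-2.22,-1.74,0.02,-0.001,0.001,0.001,-2.22,-1.74,0.01,-0.001,0.001,0.001,-2.22,-1.74,0.01,-0.001,0.001,0.001]
5
[-2.98,0.23,0,0,0,0,-2.98,0.23,0,0,0,0,-2.98,0.23,0,0,0,0,-2.98,0.23,0,0,0,0,-2.98,0.23,0,0,0,0.0]
[-2.98,0.23,0,0,0,0.0]
6
[0,0,2.58,0,0,0,0,0,2.58,0,0,0,0,0,2.58,0,0,0,0,0,2.58,0,0,0,0,0,2.58,0,0,0.0]
5
```

Request:
step_arm(
  plan=[-2.2, -1.75, 0, 0, 0, 0.001, -2.2, -1.75, 0, 0, 0, 0.001, -2.2, -1.75, 0, 0, 0, 0.001, -2.2, -1.75, 0, 0, 0, 0.001, -2.2, -1.75, 0, 0, 0, 0.001],
)

```text
time_s: 11.87
ee_pos: [393.6, -159.6, 403.9]
ee_rot: [-179.8, 0.2, 85.2]
force: [-0.1, -0.3, -4.3]
gripper_width: 11.2
gripper_force: 50.0
```

Request:
step_arm(
  plan=[-3, 0.2, 0, 0, 0, 0, -3, 0.2, 0, 0, 0, 0, -3, 0.2, 0, 0, 0, 0, -3, 0.2, 0, 0, 0, 0, -3, 0.2, 0, 0, 0, 0],
)

```text
time_s: 12.28
ee_pos: [391.6, -310.7, 404.6]
ee_rot: [-179.8, 0.2, 85.1]
force: [-0.1, 0.6, -4.0]
gripper_width: 11.1
gripper_force: 50.0
```

Request:
step_arm(
  plan=[-2.2, 0.2, 0, 0, 0, 0, -1, 0, 0, 0, 0, 0, 0, 0, 0, 0, 0, 0, 0, 0, 0, 0, 0, 0],
)

```text
time_s: 12.62
ee_pos: [391.2, -340.7, 404.4]
ee_rot: [-179.7, 0.1, 85.1]
force: [0.9, 0.5, -4.6]
gripper_width: 10.5
gripper_force: 50.0
```

Run:
```python
from h import *
S=sensors.state();print(S['ee_pos'],S['ee_rot'],S['gripper_width'])
plan([393.8,-339,273],[180,0,85.2],step=28)
s=grab('side','s7.png');t=grab('top','t7.png')
for n in('jug','jug_grip','jug_mouth'):
  print(n,[(np.round(q['location']),round(q['score'],2)) for p in(s,t) for q in viewer.pinpoint(n,p)[:2]])
p=np.array(S['ee_pos']);print([proj(s,p+[0,d,5]) for d in(0,-64,82)],[proj(t,p+[0,d,5]) for d in(0,-70,70)])
```

```text
[ 391.20240067 -340.73957094  404.38029534] [-1.79734398e+02  1.13609517e-01  8.51291583e+01] 10.488622639583932
[0.04,0.06,2.63,-0.001,0,0,0.04,0.06,2.63,-0.001,0,0,0.04,0.06,2.63,-0.001,0,0,0.04,0.05,2.63,-0.001,0,0,0.04,0.05,2.63,-0.001,0,-0.0]
5
jug [(array([398., 148.]), 0.66), (array([364., 276.]), 0.95), (array([409., 278.]), 0.69)]
jug_grip [(array([427., 102.]), 0.64), (array([409., 277.]), 0.76)]
jug_mouth [(array([432., 122.]), 0.66)]
[array([426.11254559, 102.35520795]), array([438.24764897,  92.23987517]), array([409.35884668, 116.32046321])] [array([413.83019213, 278.01366665]), array([446.07125193, 278.56020333]), array([380.98922562, 277.37822059])]
```

Request:
step_arm(
  plan=[0, 0, 2.6, 0, 0, 0, 0, 0, 2.6, 0, 0, 0, 0, 0, 2.6, 0, 0, 0, 0, 0, 2.6, 0, 0, 0, 0, 0, 2.6, 0, 0, 0],
)

```text
time_s: 13.43
ee_pos: [390.7, -341.4, 273.9]
ee_rot: [-179.8, 0.3, 85.2]
force: [-0.1, -0.4, -5.2]
gripper_width: 11.0
gripper_force: 50.0
```

Request:
step_arm(
  plan=[0, 0, 0, 0, 0, 0, 0, 0, 0, 0, 0, 0],
)

```text
time_s: 13.6
ee_pos: [390.3, -341.2, 274.2]
ee_rot: [-179.6, 0.1, 85.2]
force: [-0.0, -0.4, -4.4]
gripper_width: 11.1
gripper_force: 50.0
```

Run:
```python
from h import *
S=sensors.state();print(S['ee_pos'],S['ee_rot'],S['gripper_width'])
s=grab('side','s8.png');t=grab('top','t8.png')
plan([515.4,-349.4,273],[180,0,85.2],step=20)
cv2.imwrite('pics/c9.png',np.hstack([cv2.resize(s['img'][70:220,330:460,::-1],None,fx=3,fy=3),cv2.resize(t['img'][180:330,340:470,::-1],None,fx=3,fy=3)]))
```

```text
[ 390.29673667 -341.20627817  274.24373073] [-1.79635268e+02  1.37604785e-01  8.51805498e+01] 11.149447713784467
[0.05,1.77,0.05,0,0.001,0,0.05,1.77,0.05,0,0.001,0,0.05,1.77,0.05,0,0.001,0,0.05,1.77,0.05,0,0.001,0,0.05,1.77,0.05,0,0.001,-0.0]
[0.05,1.77,0.05,0,0.001,0,0.05,1.77,0.05,0,0.001,-0.0]
7
```

View pics/c9.png

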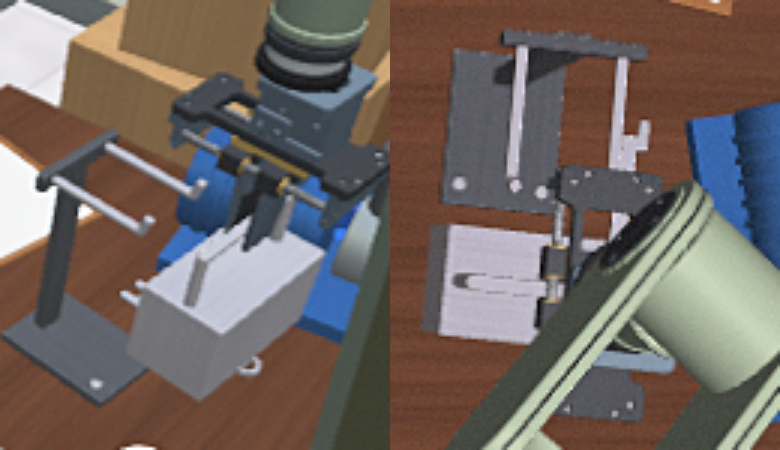

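Run:
```python
from h import *
s=grab('side');t=grab('top')
print(at_z(t,(362.7,273.5),279), at_z(s,(330+200/3,70+256/3),282))
```

```text
[ 397.59552944 -258.53921086  279.        ] [ 395.2595444  -263.59843008  282.        ]
```

The bar lies level in front of the tips, with its middle about 5 mm off to +y. I'll insert it with a small correction.

Request:
step_arm(
  plan=[-0.2, 1.4, 0, 0, 0, 0, -0.2, 1.7, 0, 0, 0, 0, 0, 1.7, 0, 0, 0, 0, 0, 1.7, 0, 0, 0, 0, 0, 1.7, 0, 0, 0, 0],
)

```text
time_s: 14.22
ee_pos: [473.4, -353.2, 276.2]
ee_rot: [-179.9, 0.3, 85.2]
force: [-0.8, 0.5, -4.7]
gripper_width: 10.9
gripper_force: 50.0
```

Request:
step_arm(
  plan=[0, 1.7, 0, 0, 0, 0, 0, 1.7, 0, 0, 0, 0, 0, 1, 0, 0, 0, 0, 0, 0, 0, 0, 0, 0, 0, 0, 0, 0, 0, 0],
)

```text
time_s: 14.63
ee_pos: [515.8, -356.4, 274.6]
ee_rot: [-179.7, 0.3, 85.2]
force: [-0.4, 0.7, -5.0]
gripper_width: 11.0
gripper_force: 50.0
```

Request:
step_arm(
  plan=[0, 0, 0.6, 0, 0, 0, 0, 0, 0.6, 0, 0, 0, 0, 0, 0.5, 0, 0, 0, 0, 0, 0, 0, 0, 0],
)

```text
time_s: 14.97
ee_pos: [514.5, -356.1, 255.7]
ee_rot: [-179.6, 0.1, 85.1]
force: [-0.0, -0.3, -4.8]
gripper_width: 10.8
gripper_force: 50.0
```

Request:
step_arm(
  plan=[0, 0, 0.3, 0, 0, 0, 0, 0, 0.2, 0, 0, 0, 0, 0, 0, 0, 0, 0],
)

```text
time_s: 15.22
ee_pos: [515.6, -356.5, 251.9]
ee_rot: [-179.7, 0.2, 85.2]
force: [-0.1, -0.5, -4.9]
gripper_width: 10.8
gripper_force: 50.0
```

Request:
step_arm(
  plan=[0, 0, 0.2, 0, 0, 0, 0, 0, 0, 0, 0, 0],
)

```text
time_s: 15.38
ee_pos: [515.8, -356.5, 250.1]
ee_rot: [-179.8, 0.2, 85.2]
force: [-0.7, 0.0, -4.4]
gripper_width: 11.0
gripper_force: 50.0
```

Request:
step_arm(
  plan=[0, 0, 0.2, 0, 0, 0, 0, 0, 0, 0, 0, 0],
)

```text
time_s: 15.55
ee_pos: [515.8, -356.5, 248.0]
ee_rot: [-179.7, 0.2, 85.2]
force: [-0.3, -0.1, -5.6]
gripper_width: 10.8
gripper_force: 50.0
```

Request:
step_arm(
  plan=[0, 0, 0.2, 0, 0, 0, 0, 0, 0, 0, 0, 0],
)

```text
time_s: 15.72
ee_pos: [516.0, -356.6, 246.3]
ee_rot: [-179.8, 0.2, 85.2]
force: [0.1, 0.2, -3.2]
gripper_width: 10.8
gripper_force: 50.0
```

Request:
step_arm(
  plan=[0, 0, 0.1, 0, 0, 0, 0, 0, 0, 0, 0, 0],
)

```text
time_s: 15.88
ee_pos: [516.0, -356.7, 246.1]
ee_rot: [-179.8, 0.3, 85.2]
force: [-0.8, 0.3, -1.0]
gripper_width: 10.4
gripper_force: 50.0
```

The load is on the prongs, so I'll release.

Request:
step_arm(
  plan=[0, 0, 0.1, 0, 0, 0, 0, 0, 0, 0, 0, 0, 0, 0, 0, 0, 0, 0],
)

```text
time_s: 16.13
ee_pos: [516.1, -356.7, 245.9]
ee_rot: [-179.9, 0.3, 85.2]
force: [-1.9, 0.3, 6.1]
gripper_width: 11.2
gripper_force: 50.0
```

Request:
step_arm(
  plan=[0, 0, 0, 0, 0, 0, 0, 0, 0, 0, 0, 0, 0, 0, 0, 0, 0, 0, 0, 0, 0, 0, 0, 0, 0, 0, 0, 0, 0, 0],
  hand=5,
)

```text
time_s: 16.55
ee_pos: [515.8, -356.5, 243.9]
ee_rot: [-179.7, 0.2, 85.2]
force: [-0.5, -0.4, 0.2]
gripper_width: 41.5
gripper_force: 0.0
```

Request:
step_arm(
  plan=[0, 0, 0, 0, 0, 0, 0, 0, -0.5, 0, 0, 0, 0, 0, -1.5, 0, 0, 0, 0, 0, -2.5, 0, 0, 0, 0, 0, -3, 0, 0, 0],
)

```text
time_s: 16.97
ee_pos: [515.5, -355.8, 318.8]
ee_rot: [-179.6, 0.1, 85.2]
force: [-0.2, -0.7, 0.3]
gripper_width: 50.7
gripper_force: 0.0
```

Request:
step_arm(
  plan=[0, 0, -3.5, 0, 0, 0, 0, 0, -3.5, 0, 0, 0, 0, -2, -2, 0, 0, 0, 0, -3, 0, 0, 0, 0, 0, -3, 0, 0, 0, 0],
)

```text
time_s: 17.38
ee_pos: [436.8, -349.3, 411.3]
ee_rot: [-179.9, 0.4, 85.2]
force: [-0.4, -1.1, 0.6]
gripper_width: 49.9
gripper_force: 0.0
```

Request:
step_arm(
  plan=[0, -3, 0, 0, 0, 0, 0, -3, 0, 0, 0, 0, 0, -1, 0, 0, 0, 0, 0, 0, 0, 0, 0, 0, 0, 0, 0, 0, 0, 0],
)

```text
time_s: 17.8
ee_pos: [367.5, -343.4, 410.5]
ee_rot: [-179.9, 0.3, 85.1]
force: [-0.6, -0.8, 0.2]
gripper_width: 50.2
gripper_force: 0.0
```

Run:
```python
from h import *
S=sensors.state();print(S['ee_pos'],S['force'],S['time_s'])
s=grab('side','s9.png');t=grab('top','t9.png')
for n in('jug','jug_grip','jug_mouth','coupling_a'):
  a,b=viewer.pinpoint(n,s),viewer.pinpoint(n,t)
  print(n,[(np.round(q['location']),round(q['score'],2)) for q in a+b], tri(s,a[0]['location'],t,b[0]['location']) if a and b else '')
cv2.imwrite('pics/c10.png',np.hstack([cv2.resize(s['img'][80:280,280:410,::-1],None,fx=3,fy=3),cv2.resize(t['img'][160:360,260:390+60,::-1][:,:130+0],None,fx=3,fy=3)]))
cv2.imwrite('pics/c10.png',np.hstack([cv2.resize(s['img'][80:280,280:410,::-1],None,fx=3,fy=3),cv2.resize(t['img'][150:350,300:430,::-1],None,fx=3,fy=3)]))
```

```text
[ 367.4917103  -343.43734075  410.51270234] [-0.62322868 -0.77691379  0.24579473] 17.8
jug [(array([349., 168.]), 0.58), (array([358., 225.]), 0.82)] (array([ 526.31401464, -267.70840456,  149.77674818]), np.float64(9.210703829065372))
jug_grip [(array([379., 129.]), 0.95), (array([399., 228.]), 0.8)] (array([ 505.24584929, -349.46016418,  265.03977022]), np.float64(5.67605078736397))
jug_mouth [(array([313., 234.]), 0.72), (array([272., 277.]), 0.69), (array([388., 147.]), 0.63)] 
coupling_a [(array([223., 347.]), 0.96), (array([319., 224.]), 0.82), (array([176., 378.]), 0.74), (array([256., 215.]), 0.69), (array([313., 237.]), 0.61), (array([282., 355.]), 0.56), (array([374., 242.]), 0.5), (array([293., 232.]), 0.84), (array([265., 174.]), 0.74), (array([132., 246.]), 0.73), (array([281., 233.]), 0.65), (array([ 88., 242.]), 0.64), (array([160., 295.]), 0.55)] (array([ 640.61983969,   25.26326396, -695.76148585]), np.float64(392.4641806222708))
```

View pics/c10.png

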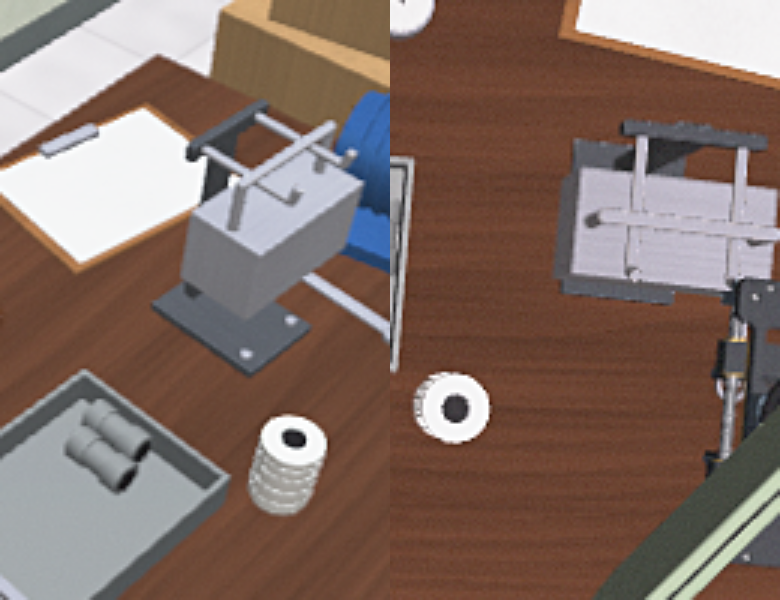

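The jug hangs level on both prongs, with the bar crossing them at crop (640,222) and (742,232). Both couplings are in the tray at crop (108,445). I'll let it settle, then hand in.

Request:
step_arm(
  plan=[0, 0, 0, 0, 0, 0, 0, 0, 0, 0, 0, 0, 0, 0, 0, 0, 0, 0, 0, 0, 0, 0, 0, 0, 0, 0, 0, 0, 0, 0],
)

```text
time_s: 18.72
ee_pos: [367.0, -343.3, 410.0]
ee_rot: [-179.8, 0.2, 85.2]
force: [-0.7, 0.2, 0.5]
gripper_width: 50.1
gripper_force: 0.0
```

Request:
step_arm(
  plan=[0, 0, 0, 0, 0, 0, 0, 0, 0, 0, 0, 0, 0, 0, 0, 0, 0, 0, 0, 0, 0, 0, 0, 0, 0, 0, 0, 0, 0, 0],
)

```text
time_s: 19.13
ee_pos: [367.1, -343.3, 409.9]
ee_rot: [-179.8, 0.2, 85.2]
force: [-0.1, -0.9, 0.3]
gripper_width: 49.8
gripper_force: 0.0
```

Request:
step_arm(
  plan=[0, 0, 0, 0, 0, 0, 0, 0, 0, 0, 0, 0, 0, 0, 0, 0, 0, 0, 0, 0, 0, 0, 0, 0, 0, 0, 0, 0, 0, 0],
)

```text
time_s: 19.55
ee_pos: [367.1, -343.3, 409.9]
ee_rot: [-179.8, 0.2, 85.2]
force: [0.4, 0.2, 0.6]
gripper_width: 49.7
gripper_force: 0.0
```

Request:
step_arm(
  plan=[0, 0, 0, 0, 0, 0, 0, 0, 0, 0, 0, 0, 0, 0, 0, 0, 0, 0, 0, 0, 0, 0, 0, 0, 0, 0, 0, 0, 0, 0],
)

```text
time_s: 19.97
ee_pos: [367.1, -343.3, 409.9]
ee_rot: [-179.8, 0.2, 85.2]
force: [0.1, -1.0, -0.5]
gripper_width: 50.0
gripper_force: 0.0
```

Run:
```python
from h import *
a=grab('side')['img'][80:280,280:410].astype(int);b=grab('side')['img'][80:280,280:410].astype(int);c=cv2.imread('pics/s9.png')[80:280,280:410,::-1].astype(int)
print(abs(a-b).mean(),abs(a-c).mean(),abs(a-c).max())
print(env.job_done())
```

```text
1.2203205128205128 1.2095 10
the job is handed in; nothing more can be done
None
```

I handed the job in at about 20 s: the jug hangs level and still by its handle on both prongs, both couplings are in the drain tray, and no bystander was touched as far as I could see, but the hand-in call returned no verdict.

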